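Gold-ring rack into the cleaner

TASK

Put the rack with the gold rings (green handle) into the basin of the empty white cleaner. Its foot is longer than the opening, so tilt it, slip one end of the foot in under the overhanging control deck, then right it inside and set it down, not dropped, so that it stands upright on the basin floor, and let go. Leave the other two racks where they stand.

Things in the scene. Friction and masses are not known exactly. Their poses are not given: they have to be found in the camera images.
- rack_gold: Loose ring rack, 0.2-0.33 kg: eight gold rings with red stones fixed on it, green handle. Steel foot 120 (x) x 50 (y) x 6 mm; rings within 37 mm of centre along x, up to 23 mm high. A 12 mm square post rises from mid-foot to the handle, a block 26 (x) x 14 (y) mm, 100 to 145 mm above the underside; pinch it across y. Origin: centre of the foot's underside, z up the post. Same either way round.
- rack_silver: Bystander of the same form and size with silver rings with blue stones and an orange handle. Origin and axes as for the gold rack. Not to be moved.
- rack_empty: Bystander of the same form and size without rings, with a white handle. Origin and axes as for the gold rack. Not to be moved.
- cleaner: Fixed white box, blue sides, 190 (x) x 130 (y) x 100 mm; origin: centre of underside; x away from robot, give or take its yaw. Dry basin: x -80..80, y -50..50, floor at z 20, walls to z 100. A fixed control deck (z 94..102) covers its near part, x -80..-20; the opening is x -20..80; below the deck the basin is open. Rack goes in long side along x, post in the opening, handle above the deck.

How it is judged:
By the outcome, as a careful person would: the job done as asked, in the order asked, and still so for the second after the job is handed in, with the robot touching nothing.
It also fails if it takes over 48 s, if anything falls off the work surface, if the arm or the gripper's body presses on something with over 40 N, if the wrist force passes 120 N, or if a joint passes its speed limit or range.

ROBOT

A 6-joint arm with a two-finger parallel gripper is mounted at the origin on the work surface. World frame = base frame: x ahead of the robot, y to its left, z up, the work surface at z = 0. Lengths are in m, angles in rad, forces in N, time in s.
With the tool pointing down it reaches from about 0.325 to 0.925 m from the base axis. Payload 3.1 kg.
Tool frame: the origin (TCP) lies between the finger pads; the fingertips stand 17 mm ahead of it and the grasp point (between the pads) lies 2 mm behind it; z points along the fingers, y is the line along which they close (so a half turn about z gives the same grasp; the last joint's range is limited). The gripper opens to 85 mm and grips with 20 to 120 N. Pads are 22 mm wide; open, the fingers measure 114 mm over their backs; the gripper's body (76 mm by 85 mm) begins 54 mm behind the grasp point. The pads swing forward as they close: fully open they stand 13 mm farther back than shut.
Start: joints at [1.112, 0.217, 1.613, -0, 1.311, -0.112], TCP at [0.212, 0.588, 0.248] pointing down, gripper open.
Joint ranges: [-2.75, 2.75], [-0.78, 2.1], [0.31, 2.55], [-1.13, 4.27], [0.13, 2.63], [-2.58, 2.58]. Speed limits (rad/s): [2.79, 2.79, 3.14, 3.14, 3.14, 3.14].

INTERFACE

Orientations are given as a rotation vector (axis times angle).
In Python, from cell import arm, vision gives the robot as it stands. The module is installed in compiled form; this text tells all that it offers.
- The arm moves only by the tool apply_moves, never from a script. Its argument "targets" is a list of rows, each a list of 5 numbers: the opening, from 0 (shut) to 1 (fully open), then the shift along the tool's x, y, z scaled (see below), then the turn about the tool's z scaled (see below). In form: [[fingers, x, y, z, turn], ...]. A call has 1 to 12 rows; each row is the pose to reach, as a shift and turn from the pose commanded when the call began, along the tool's axes at that moment; what a row does not reach only later rows make up. The controller multiplies each number of a shift by 0.5 m and each number of a turn by 30 degrees. A row lasts 1/8 s, in which the tool goes at most 62.5 mm and 10.7 degrees, less where a joint would pass 70% of its speed; a pose out of reach is approached as far as the arm can. A call with a number of a shift or a turn outside -1 to 1 is refused whole. A call with a gripper value outside its range is refused whole. The fingers move at their own pace and stop on an object; "squeeze" is the grip in N (left out, the last holds). Time passes only in rows, so rows that repeat a pose let the fingers close. It gives the time, the measured TCP pose, the force, the opening and the grip force at its end, in the units of the state.
- arm.read_state(): the state, without advancing time (a new reading comes with each control period).
- vision.snapshot(name): name is "scene" or "side" or "wrist"; returns (picture, depth): 480x640x3 uint8, blue, green, red; 480x640 float32, m along the optical axis (not along the pixel's ray), 0 where there is no reading.
- vision.camera_model(name): a dict with "camera_matrix" (3x3 intrinsics, pixels), "R" (3x3) and "t" (3): a world point X has camera coordinates R X + t. Camera axes: x right, y down, z forward; pixel columns grow to the right and rows downward; lengths in m; the calibration is good to about 2 mm. A picture is of the moment at which its call begins: read the wrist's pose just before it. camera_model takes no time and is no camera call; for the wrist camera it gives the pose at the moment of the call.
- arm.close_job(): hands the job in; it is judged then, once.
The state is a dict: "clock": time; "joints": joint angles; "qvel": joint speeds; "joint_efforts": joint torques, N m; "tool_pos": TCP position; "eef_rot": TCP orientation; "ft_force": force on the tool from outside, world axes, zero at the start; "wrist_torque": the same for the moment, N m; "finger_gap": finger opening in m; "grasp_force": force on a finger pad.
Only numpy, scipy, OpenCV 4.12 (cv2) and the standard library are available. Lean on these libraries where they do the work, as an engineer would, in place of code of your own. Each camera call takes 0.05 s, during which the arm holds its last target. There are 200 camera calls.

## Working session

There is one attempt and no reset: what is moved stays moved. The work goes in short steps, Python scripts to look and compute and a tool call to move; the robot and the scene stay as the last step left them, time stands still between calls to the robot, and variables do not carry over. Pictures are saved under pics/ and viewed, at most 10 in all, crops included, and the job is handed in when it is done.

Besides the shell and the picture viewer there is one more tool, called after ">>>" in YAML: its name, and indented under it one key for each argument. apply_moves: Moves the arm, as the interface text tells. Shifts and turns lie within -1 to 1; 1 stands for 0.5 m of shift or 30 degrees of turn. Its arguments: {"type":"object","properties":{"targets":{"type":"array","items":{"type":"array","items":{"type":"number","minimum":-1,"maximum":1}}},"squeeze":{"type":"number"}},"required":["targets"]}

```bash
mkdir -p pics; cat > h.py <<'E'
import numpy as np, cv2
from cell import arm, vision
def snap(n):
    m=vision.camera_model(n); p,d=vision.snapshot(n); return p,d,m
def cloud(d,m):
    K=np.array(m["camera_matrix"]);v,u=np.mgrid[:480,:640]
    P=np.stack([(u-K[0,2])/K[0,0]*d,(v-K[1,2])/K[1,1]*d,d],-1)
    return (P-np.array(m["t"]).ravel())@np.array(m["R"])
E
python3 - <<'E'
from h import *
for n in("scene","side"):
    p,d,m=snap(n); np.savez(f"{n}0.npz",p=p,d=d,X=cloud(d,m)); cv2.imwrite(f"pics/{n}0.png",p)
    print(n,-np.array(m["R"]).T@np.ravel(m["t"]))
s=arm.read_state();print(s["clock"],s["tool_pos"],s["eef_rot"],s["finger_gap"])
E
```

```text
scene [ 1.01821871 -0.12023255  0.66650885]
side [ 0.0319489  -0.70472966  0.68799945]
0.1 [0.21209001 0.58715915 0.24707314] [-0.5419216  -3.09384686  0.00333897] 0.08526584446592439
```

View pics/scene0.png

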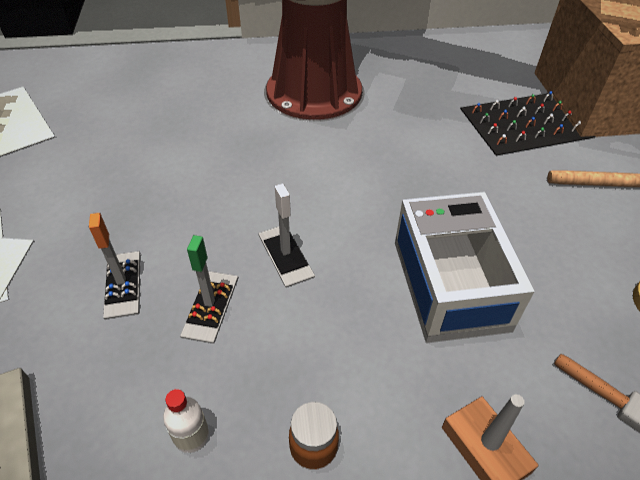

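View pics/side0.png

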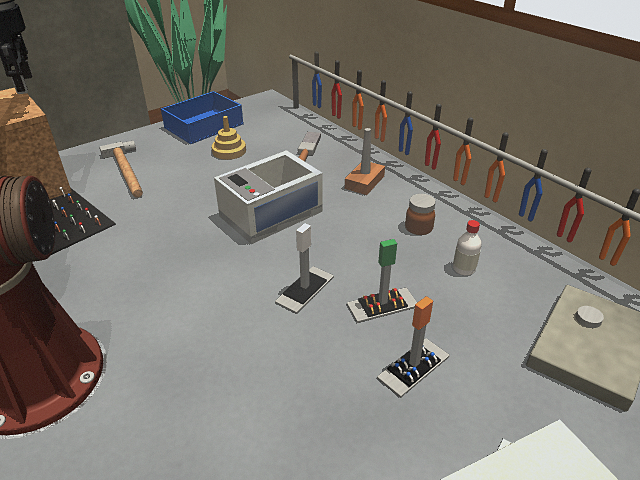

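Scene picture: gold rack with its green handle at (198,252) and foot from (225,278) to (198,335); the silver rack is at (120,285), the empty rack at (285,255), and the cleaner, deck toward the robot, at (465,260). The side view agrees: green handle at (388,252), cleaner at (270,190).

```bash
cat > m.py <<'E'
from h import *
def rect(Q):
    (c,s,a)=cv2.minAreaRect((Q[:,:2]*1000).astype(np.float32)); b=cv2.boxPoints((c,s,a))
    e=[b[1]-b[0],b[2]-b[1]]; L=max(e,key=np.linalg.norm); a=np.degrees(np.arctan2(L[1],L[0])); a=(a+90)%180-90
    return np.round(c,1),np.round(sorted(s),1),round(float(a),2)
def biggest(mask):
    n,l,st,_=cv2.connectedComponentsWithStats(mask.astype(np.uint8)); return l==1+np.argmax(st[1:,4])
if __name__=="__main__":
  for n in("scene","side"):
    f=np.load(f"{n}0.npz");p,d,X=f["p"],f["d"],f["X"];z=X[...,2]
    hsv=cv2.cvtColor(p,cv2.COLOR_BGR2HSV)
    g=(hsv[...,0]>45)&(hsv[...,0]<80)&(hsv[...,1]>120)&(d>0)&(z>.08)&(z<.16)
    g=biggest(g);Q=X[g];print(n,"handle",len(Q),np.median(Q,0),Q[:,2].min(),Q[:,2].max(),"top",rect(Q[Q[:,2]>.141]))
    h=Q.mean(0)
    r=np.hypot(X[...,0]-h[0],X[...,1]-h[1])
    F=X[(r<.075)&(z>.003)&(z<.03)&(d>0)];print("foot",len(F),rect(F))
    for nm,lo,hi in(("rim",.092,.108),):
        c=biggest((z>lo)&(z<hi)&(d>0)&(np.abs(X[...,1])<.6)&(X[...,0]>.2)&(hsv[...,1]<90)); Q=X[c]; print(nm,len(Q),rect(Q),np.median(Q[:,2]))
    # other handles
    for nm,lo,hi in(("orange",5,18),):
        o=biggest((hsv[...,0]>lo)&(hsv[...,0]<hi)&(hsv[...,1]>150)&(d>0)&(z>.1)&(z<.15)&(X[...,0]<.8)&(X[...,0]>.2));print(nm,np.median(X[o],0))
    t=X[(z>.0)&(d>0)&(r<.3)&(z<.004)];print("table z",np.median(t[:,2]))
E
python3 m.py
```

```text
scene handle 485 [ 0.55470769 -0.21742542  0.13384436] 0.10257523628657875 0.14741213820612312 top (array([ 546.2, -217.9]), array([13.5, 27.8]), -17.76)
foot 2079 (array([ 546.9, -215.9]), array([ 58. , 121.6]), -16.65)
rim 6090 (array([547.5, 147.6]), array([131.5, 193.5]), 1.24) 0.09948194463640894
orange [ 0.50038423 -0.34858087  0.13260688]
table z 0.0006240623171009954
side handle 72 [ 0.54553771 -0.21932911  0.14612178] 0.14424773659671808 0.14841624938477269 top (array([ 545.9, -219. ]), array([13.2, 23.2]), -19.74)
foot 1600 (array([ 541.5, -214.9]), array([136.2, 147.3]), 35.68)
rim 2309 (array([547.8, 146.6]), array([136.2, 194.2]), 1.68) 0.1012329374774541
orange [ 0.4858346  -0.35815349  0.13105033]
table z 0.0015817668445819982
```

```bash
cat >> h.py <<'E'
from scipy.spatial.transform import Rotation as Ro
def plan(xyz=None,ang=None,dxyz=None):
    s=arm.read_state();R=Ro.from_rotvec(s["eef_rot"]).as_matrix();p=np.array(s["tool_pos"])
    a=np.degrees(np.arctan2(R[1,0],R[0,0])); D=np.array(dxyz) if dxyz is not None else np.array(xyz)-p
    t=0 if ang is None else -((ang-a+180)%360-180)
    print("t",round(s["clock"],2),"p",p.round(4),"ang",round(a,2),"tilt z",R[:,2].round(3),"gap",round(s["finger_gap"],4),"F",np.round(s["ft_force"],1))
    print("row",(R.T@D/.5).round(4),"turn",round(t/30,4))
E
python3 - <<'E'
from h import *
plan([.546,-.217,.248],163)
f=np.load("scene0.npz");X,p=f["X"],f["p"]
Q=X[(X[...,2]>.1)&(X[...,2]<.15)&(np.abs(X[...,0]-.43)<.12)&(np.abs(X[...,1]+.07)<.1)];print("empty handle",np.median(Q,0))
E
```

```text
t 0.1 p [0.2121 0.5872 0.2471] ang 160.13 tilt z [-0.001 -0.002 -1.   ] gap 0.0853 F [-0.  0.  0.]
row [-1.1747e+00 -1.2856e+00  7.0000e-04] turn -0.0957
empty handle [ 0.47000923 -0.10000402  0.13181195]
```

>>> apply_moves:
  targets:
    - [1,-0.2,-0.22,0,0]
    - [1,-0.4,-0.43,0,0]
    - [1,-0.5874,-0.6428,0,0]
    - [1,-0.5874,-0.6428,0,0]
    - [1,-0.5874,-0.6428,0,0]
    - [1,-0.5874,-0.6428,0,0]
    - [1,-0.5874,-0.6428,0,0]
    - [1,-0.5874,-0.6428,0,0]

```text
clock: 1.1
tool_pos: [0.3805, 0.1822, 0.2481]
eef_rot: [0.554, 3.092, -0.002]
ft_force: [-0.2, 0.5, 0.2]
finger_gap: 0.0854
grasp_force: 0.0
```

>>> apply_moves:
  targets:
    - [1,-0.5874,-0.6428,0,-0.0957]
    - [1,-0.5874,-0.6428,0,-0.0957]
    - [1,-0.5874,-0.6428,0,-0.0957]
    - [1,-0.5874,-0.6428,0,-0.0957]
    - [1,-0.5874,-0.6428,0,-0.0957]
    - [1,-0.5874,-0.6428,0,-0.0957]
    - [1,-0.5874,-0.6428,0,-0.0957]
    - [1,-0.5874,-0.6428,0,-0.0957]
    - [1,-0.5874,-0.6428,0,-0.0957]
    - [1,-0.5874,-0.6428,0,-0.0957]

```text
clock: 2.35
tool_pos: [0.5461, -0.2143, 0.248]
eef_rot: [-0.461, -3.107, -0.001]
ft_force: [0.2, 0.1, 0.2]
finger_gap: 0.0856
grasp_force: 0.0
```

```bash
python3 - <<'E'
from h import *
from m import biggest,rect
p,d,m=snap("wrist");X=cloud(d,m);cv2.imwrite("pics/w1.png",p)
hsv=cv2.cvtColor(p,cv2.COLOR_BGR2HSV)
g=biggest((hsv[...,0]>45)&(hsv[...,0]<80)&(hsv[...,1]>120)&(d>0));Q=X[g];T=Q[Q[:,2]>.14]
print("top",len(T),rect(T),Q[:,2].max(),Q[:,2].min())
r=np.hypot(X[...,0]-.546,X[...,1]+.217);F=X[(r<.08)&(X[...,2]>.003)&(X[...,2]<.012)&(d>0)];print("foot",rect(F))
plan([.546,-.217,.123],163)
E
```

```text
top 353 (array([ 545.7, -217.2]), array([13.3, 26. ]), -16.88) 0.14730752569538472 0.008962442511436271
foot (array([ 538.5, -224.7]), array([127.3, 135.2]), 44.01)
t 2.4 p [ 0.5461 -0.2144  0.2483] ang 163.12 tilt z [-0.     0.001 -1.   ] gap 0.0851 F [-1.4 -0.6  0.7]
row [-0.0013 -0.0051  0.2505] turn 0.0042
```

View pics/w1.png

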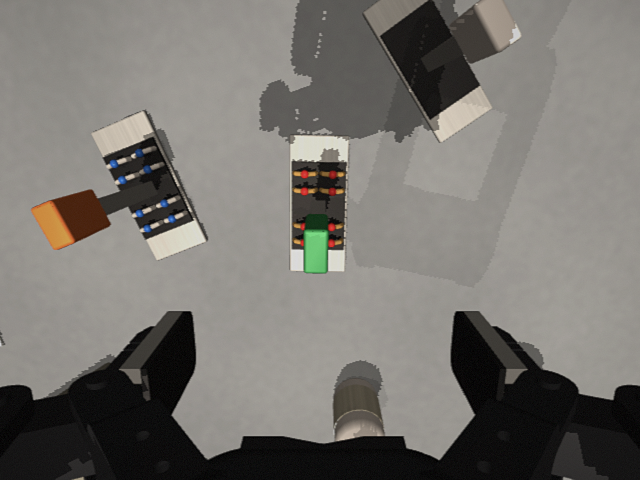

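Wrist picture: green handle at (316,250), square to the fingers and midway between them (columns 192 and 452). The other two racks are well clear.

>>> apply_moves:
  targets:
    - [1,-0.001,-0.0055,0.1,0.004]
    - [1,-0.001,-0.0055,0.18,0.004]
    - [1,-0.001,-0.0055,0.25,0.004]
    - [1,-0.001,-0.0055,0.25,0.004]
    - [0,-0.001,-0.0055,0.25,0.004]
    - [0,-0.001,-0.0055,0.25,0.004]
    - [0,-0.001,-0.0055,0.25,0.004]
    - [0,-0.001,-0.0055,0.25,0.004]
    - [0,-0.001,-0.0055,0.25,0.004]
    - [0,-0.001,-0.0055,0.25,0.004]
  squeeze: 60

```text
clock: 3.65
tool_pos: [0.5469, -0.2193, 0.1244]
eef_rot: [0.468, 3.105, -0.0]
ft_force: [0.1, 2.0, 5.7]
finger_gap: 0.0135
grasp_force: 59.9
```

>>> apply_moves:
  targets:
    - [0,0,0,-0.1,0]
    - [0,0,0,-0.2,0]
    - [0,0,0,-0.32,0]
    - [0,0.02,0.12,-0.32,-0.15]
    - [0,0.02,0.24,-0.32,-0.3]
    - [0,0.02,0.35,-0.32,-0.45]
    - [0,0.02,0.43,-0.32,-0.61]
    - [0,0.02,0.43,-0.32,-0.61]
    - [0,0.02,0.43,-0.32,-0.61]

```text
clock: 4.78
tool_pos: [0.5988, -0.011, 0.2815]
eef_rot: [0.032, -3.138, 0.001]
ft_force: [0.0, -0.0, -3.1]
finger_gap: 0.0133
grasp_force: 59.9
```

```bash
python3 - <<'E'
from h import *
from m import biggest,rect
plan([.6,-.01,.128],181.3)
p,d,m=snap("scene");X=cloud(d,m);cv2.imwrite("pics/s2.png",p);np.savez("s2.npz",p=p,d=d,X=X)
r=np.hypot(X[...,0]-.6,X[...,1]+.01);F=X[(r<.1)&(X[...,2]>.06)&(d>0)&(X[...,2]<.21)];print("low",np.percentile(F[:,2],[0,1,5]))
Q=F[F[:,2]<F[:,2].min()+.03];print(rect(Q))
E
```

```text
t 4.78 p [ 0.5988 -0.011   0.2815] ang -178.81 tilt z [-0.003 -0.001 -1.   ] gap 0.0133 F [ 0.  -0.  -3.1]
row [-0.0036  0.0022  0.3069] turn -0.0038
low [0.06015345 0.0639301  0.07582943]
(array([595.4,  82.8]), array([ 4.3, 77.2]), 0.85)
```

View pics/s2.png

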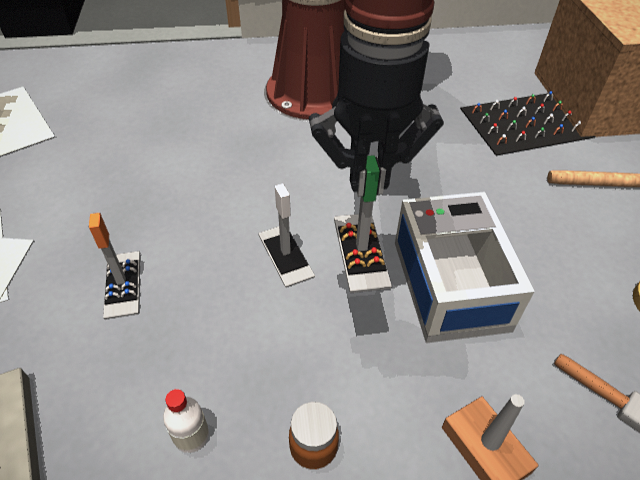

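Scene picture: the rack is held upright at (362,250) and untouched otherwise. The block and peg at (490,430), behind the cleaner, need checking before I use the cleaner's back wall to tilt the rack.

```bash
python3 - <<'E'
from h import *
for n in("scene0","side0"):
    X=np.load(n+".npz")["X"];k=(X[...,0]>.66)&(X[...,0]<.95)&(X[...,1]>-.1)&(X[...,1]<.3)&(X[...,2]>.008)&(X[...,2]<.3)
    Q=X[k]
    for y in np.arange(-.1,.3,.03):
        q=Q[abs(Q[:,1]-y-.015)<.015]
        if len(q)>5: print(n,round(y,2),"xmin",q[:,0].min().round(3),"zmax",q[:,2].max().round(3), "x of z>.06",q[q[:,2]>.06][:,0].min().round(3) if (q[:,2]>.06).any() else None)
# rim precise: scene
X=np.load("scene0.npz")["X"]
# basin opening: points of z between rim, near deck edge
k=(abs(X[...,1]-.148)<.03)&(X[...,0]>.44)&(X[...,0]<.66);q=X[k];
b=np.arange(.44,.66,.005)
print([(round(x,3),np.median(q[abs(q[:,0]-x)<.0025][:,2]).round(3)) for x in b if (abs(q[:,0]-x)<.0025).sum()>3])
E
```

```text
scene0 -0.1 xmin 0.744 zmax 0.072 x of z>.06 0.744
scene0 -0.07 xmin 0.756 zmax 0.072 x of z>.06 0.756
scene0 0.05 xmin 0.764 zmax 0.032 x of z>.06 None
scene0 0.08 xmin 0.751 zmax 0.089 x of z>.06 0.797
scene0 0.11 xmin 0.744 zmax 0.142 x of z>.06 0.794
scene0 0.14 xmin 0.792 zmax 0.032 x of z>.06 None
scene0 0.23 xmin 0.691 zmax 0.02 x of z>.06 None
scene0 0.26 xmin 0.691 zmax 0.022 x of z>.06 None
scene0 0.29 xmin 0.727 zmax 0.021 x of z>.06 None
side0 -0.1 xmin 0.738 zmax 0.159 x of z>.06 0.742
side0 -0.07 xmin 0.752 zmax 0.193 x of z>.06 0.764
side0 -0.04 xmin 0.919 zmax 0.16 x of z>.06 0.919
side0 -0.01 xmin 0.917 zmax 0.159 x of z>.06 0.917
side0 0.02 xmin 0.916 zmax 0.194 x of z>.06 0.916
side0 0.05 xmin 0.761 zmax 0.159 x of z>.06 0.917
side0 0.08 xmin 0.748 zmax 0.16 x of z>.06 0.791
side0 0.11 xmin 0.742 zmax 0.193 x of z>.06 0.787
side0 0.14 xmin 0.788 zmax 0.159 x of z>.06 0.916
side0 0.17 xmin 0.915 zmax 0.158 x of z>.06 0.915
side0 0.2 xmin 0.917 zmax 0.193 x of z>.06 0.917
side0 0.23 xmin 0.917 zmax 0.159 x of z>.06 0.917
side0 0.26 xmin 0.727 zmax 0.158 x of z>.06 0.
[... 687 characters left out ...]
(0.53), np.float64(0.02)), (np.float64(0.535), np.float64(0.019)), (np.float64(0.54), np.float64(0.019)), (np.float64(0.545), np.float64(0.019)), (np.float64(0.55), np.float64(0.019)), (np.float64(0.555), np.float64(0.019)), (np.float64(0.56), np.float64(0.02)), (np.float64(0.565), np.float64(0.019)), (np.float64(0.57), np.float64(0.019)), (np.float64(0.575), np.float64(0.021)), (np.float64(0.625), np.float64(0.098)), (np.float64(0.63), np.float64(0.099)), (np.float64(0.635), np.float64(0.099)), (np.float64(0.64), np.float64(0.084)), (np.float64(0.645), np.float64(0.053)), (np.float64(0.65), np.float64(-0.001)), (np.float64(0.655), np.float64(-0.001)), (np.float64(0.66), np.float64(-0.001))]
```

>>> apply_moves:
  targets:
    - [0,-0.06,0.09,0,0]
    - [0,-0.12,0.18,0,0]
    - [0,-0.18,0.26,0,0]
    - [0,-0.229,0.327,0,0]
    - [0,-0.229,0.327,0.07,0]
    - [0,-0.229,0.327,0.14,0]
    - [0,-0.229,0.327,0.2,0]
    - [0,-0.229,0.327,0.2,0]
    - [0,-0.229,0.327,0.2,0]

```text
clock: 5.95
tool_pos: [0.7117, 0.1541, 0.1844]
eef_rot: [-0.03, 3.14, -0.0]
ft_force: [0.7, 0.1, -1.9]
finger_gap: 0.0131
grasp_force: 60.2
```

```bash
python3 - <<'E'
from h import *
plan([.71,.155,.18],181.3)
p,d,m=snap("scene");X=cloud(d,m);cv2.imwrite("pics/s3.png",p);np.savez("s3.npz",p=p,d=d,X=X)
E
```

```text
t 5.95 p [0.7117 0.1541 0.1844] ang -178.9 tilt z [ 0.002  0.    -1.   ] gap 0.0131 F [ 0.7  0.1 -1.9]
row [0.0034 0.0019 0.0088] turn -0.0067
```

View pics/s3.png

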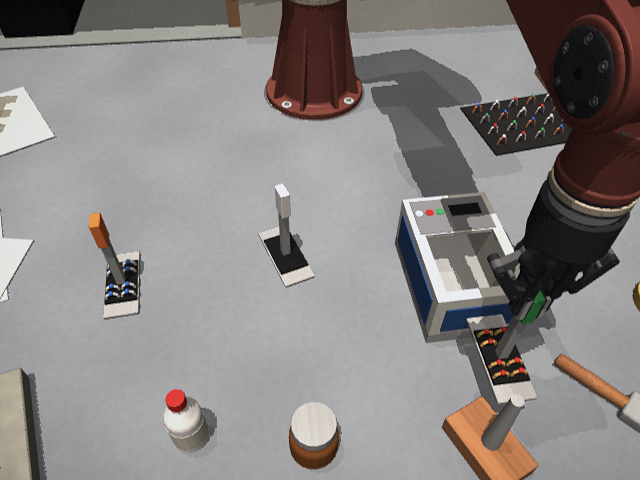

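Scene picture: the rack hangs behind the cleaner, with the near end of the foot at (480,320) by the back wall, clear of the peg at (505,420). I'll ease the grip and draw the handle toward the robot, so the wall tilts the rack.

>>> apply_moves:
  targets:
    - [0,0.02,0.0,0,0]
    - [0,0.04,0.0,0,0]
    - [0,0.06,0,0,0]
    - [0,0.08,0,0,0]
    - [0,0.08,0,0,0]
  squeeze: 22

```text
clock: 6.62
tool_pos: [0.6751, 0.1546, 0.1889]
eef_rot: [-0.033, 3.127, 0.001]
ft_force: [6.4, -0.4, -0.1]
finger_gap: 0.0133
grasp_force: 60.3
```

>>> apply_moves:
  targets:
    - [0,0.02,0.0,0,0]
    - [0,0.04,0.0,0,0]
    - [0,0.06,0,0,0]
    - [0,0.075,0,0,0]
    - [0,0.075,0,0,0]

```text
clock: 7.25
tool_pos: [0.6368, 0.1538, 0.1876]
eef_rot: [-0.033, 3.13, 0.001]
ft_force: [5.2, 0.1, -0.1]
finger_gap: 0.0138
grasp_force: 59.0
```

```bash
python3 - <<'E'
from h import *
plan(dxyz=[0,0,.1],ang=181.3)
for n in("scene","side"):
    p,d,m=snap(n);X=cloud(d,m);np.savez(n+"4.npz",p=p,d=d,X=X)
    cv2.imwrite(f"pics/{n}4.png",p[150:470,320:640] if n=="scene" else p[60:340,140:460])
a=cv2.imread("pics/scene4.png");b=cv2.imread("pics/side4.png");cv2.imwrite("pics/c4.png",np.hstack([a,cv2.resize(b,(366,320))]))
E
```

```text
t 7.25 p [0.6368 0.1538 0.1876] ang -178.81 tilt z [ 0.012  0.001 -1.   ] gap 0.0138 F [ 5.2  0.1 -0.1]
row [-0.0023  0.0002 -0.2   ] turn -0.0036
```

View pics/c4.png

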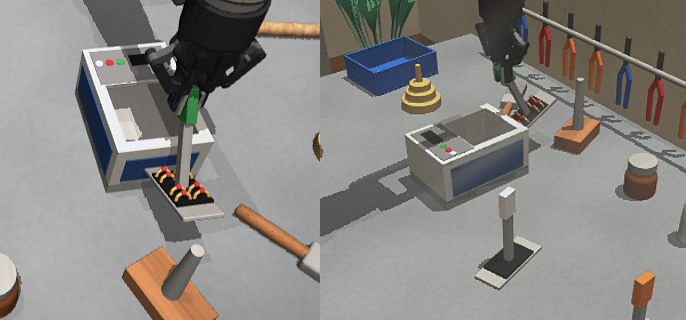

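Left crop: the rack is tilted, with the near end of its foot against the back wall at (150,170) and the post leaning toward the robot. The right crop agrees. Now grip harder, back off the wall, lift, and measure the tilt.

>>> apply_moves:
  targets:
    - [0,0,0,0,0]
    - [0,-0.014,0,0,0]
    - [0,-0.014,0,-0.08,0]
    - [0,-0.014,0,-0.16,0]
    - [0,-0.014,0,-0.16,0]
    - [0,-0.014,0,-0.16,0]
  squeeze: 90

```text
clock: 8.1
tool_pos: [0.6386, 0.1535, 0.2607]
eef_rot: [0.032, -3.136, 0.001]
ft_force: [0.7, -0.0, -4.0]
finger_gap: 0.0126
grasp_force: 90.8
```

```bash
cat > tilt.py <<'E'
from h import *
s=arm.read_state();c=np.array(s["tool_pos"]);plan([c[0],.1475,c[2]],181.3)
ex=np.array([np.cos(np.radians(1.3)),np.sin(np.radians(1.3))])
for n in("scene","side"):
    p,d,m=snap(n);X=cloud(d,m);D=X-c
    k=(d>0)&(abs(D[...,1])<.04)&(D[...,0]>-.03)&(D[...,0]<.15)&(D[...,2]<-.03)&(D[...,2]>-.16)&(X[...,2]>.104)
    hsv=cv2.cvtColor(p,cv2.COLOR_BGR2HSV)
    q=X[k]; x=D[k][:,:2]@ex; z=D[k][:,2]
    post=(z>-.075); 
    # post front face
    for lbl,sel in(("post",post),("foot",(x>.078)|(hsv[k][:,2]>150)&(hsv[k][:,1]<40)&(z<-.06))):
        if sel.sum()<20: continue
        pts=np.c_[x[sel],z[sel]].astype(np.float32); l=cv2.fitLine(pts,cv2.DIST_HUBER,0,.001,.001).ravel()
        print(n,lbl,sel.sum(),"angle",np.degrees(np.arctan2(l[1],l[0])).round(1),"range",pts.min(0)*1e3,pts.max(0)*1e3, "y",(q[sel][:,1].min()*1e3).round(),(q[sel][:,1].max()*1e3).round())
E
python3 tilt.py
```

```text
t 8.1 p [0.6386 0.1535 0.2607] ang -178.81 tilt z [-0.005 -0.001 -1.   ] gap 0.0126 F [ 0.7 -0.  -4. ]
row [ 0.0002 -0.0121  0.    ] turn -0.0038
scene post 652 angle -62.5 range [ 12.794083 -74.88992 ] [ 49.49255  -30.102312] y 146.0 160.0
scene foot 1663 angle 11.0 range [   3.6956723 -137.03133  ] [113.29965 -60.05879] y 129.0 181.0
side post 144 angle -61.9 range [ 10.39654 -74.98131] [ 46.58853  -30.078426] y 144.0 162.0
side foot 320 angle 26.6 range [   2.973181 -132.0222  ] [111.8815   -77.031586] y 127.0 183.0
```

Tilt is about 28°. In the tool's frame the near end of the foot is at x +3 mm, z −137 mm, and the far end at x +113 mm, z −81 mm; both match the given geometry.

>>> apply_moves:
  targets:
    - [0,0.07,-0.011,0,0]
    - [0,0.14,-0.011,0,0]
    - [0,0.19,-0.011,0,0]
    - [0,0.216,-0.011,0,0]
    - [0,0.216,-0.011,0,0]
    - [0,0.216,-0.011,0.05,0]
    - [0,0.216,-0.011,0.09,0]
    - [0,0.216,-0.011,0.13,0]
    - [0,0.216,-0.011,0.14,0]
    - [0,0.216,-0.011,0.14,0]

```text
clock: 9.45
tool_pos: [0.5333, 0.1459, 0.1934]
eef_rot: [-0.032, 3.141, 0.0]
ft_force: [0.5, 0.0, -3.0]
finger_gap: 0.0125
grasp_force: 90.8
```

```bash
python3 - <<'E'
from h import *
plan([.5105,.1475,.188],181.3)
p,d,m=snap("scene");np.savez("s5.npz",p=p,d=d,X=cloud(d,m))
q,d,m=snap("side");np.savez("e5.npz",p=q,d=d,X=cloud(d,m))
cv2.imwrite("pics/c5.png",np.hstack([cv2.resize(p[150:350,350:560],(420,400)),cv2.resize(q[90:290,160:350],(380,400))]))
E
```

```text
t 9.45 p [0.5333 0.1459 0.1934] ang -178.83 tilt z [ 0.001  0.    -1.   ] gap 0.0125 F [ 0.5  0.  -3. ]
row [0.0456 0.0041 0.0109] turn -0.0042
```

View pics/c5.png

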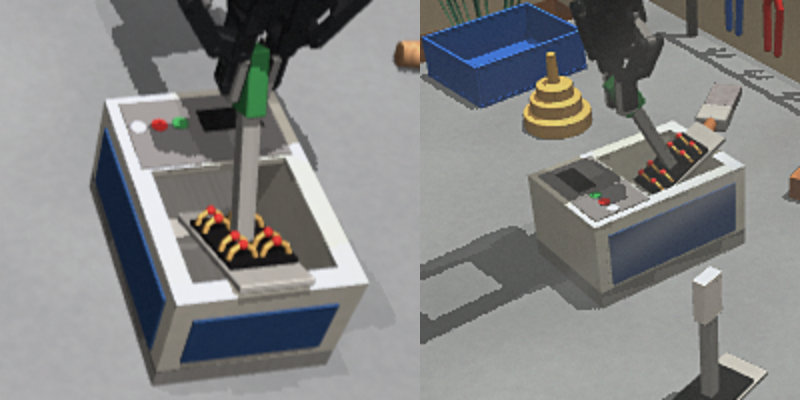

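Left crop: the near end of the foot is in the basin and the far end at (275,280) is just above the far rim. The right crop agrees. Next, slide it under the deck and lower.

>>> apply_moves:
  targets:
    - [0,0.02,0.003,0,0]
    - [0,0.045,0.003,0,0]
    - [0,0.045,0.003,0,0]
    - [0,0.045,0.003,0.0,0]
    - [0,0.045,0.003,0.02,0]
    - [0,0.045,0.003,0.04,0]
    - [0,0.045,0.003,0.06,0]
    - [0,0.045,0.003,0.06,0]
    - [0,0.045,0.003,0.06,0]

```text
clock: 10.68
tool_pos: [0.5101, 0.147, 0.1632]
eef_rot: [0.032, -3.141, 0.0]
ft_force: [-1.2, -0.6, -2.6]
finger_gap: 0.0128
grasp_force: 90.7
```

```bash
python3 - <<'E'
from h import *
plan([.5105,.1475,.161],181.3)
p,d,m=snap("scene");X=cloud(d,m)
q,d2,m=snap("side")
k=(d>0)&(X[...,0]>.58)&(X[...,0]<.6255)&(abs(X[...,1]-.148)<.022)&(X[...,2]<.12);x=X[k]
i=x[:,0]>.60;print("foot far max x",np.percentile(x[:,0],99),"z there",np.median(x[i][:,2]))
cv2.imwrite("pics/c6.png",np.hstack([cv2.resize(p[150:350,350:560],(420,400)),cv2.resize(q[90:290,160:350],(380,400))]))
E
```

```text
t 10.68 p [0.5101 0.147  0.1632] ang -178.82 tilt z [-0. -0. -1.] gap 0.0128 F [-1.2 -0.6 -2.6]
row [-0.0007  0.001   0.0044] turn -0.0039
foot far max x 0.6156735887811001 z there 0.07802640395213434
```

View pics/c6.png

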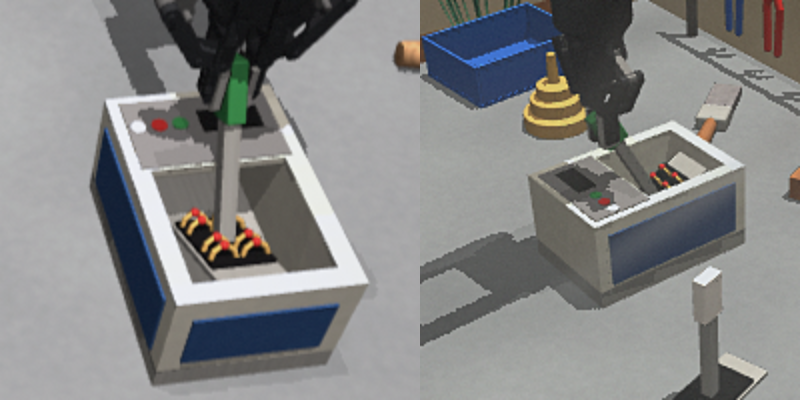

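Left crop: the near end has gone under the deck and the post at (228,170) stands clear of the deck edge. The far end is inside the far wall with about 4 mm to spare, and the force readings show no contact. Now ease the grip and right the rack by moving the handle away from the robot, with the foot stopped by the far wall.

>>> apply_moves:
  targets:
    - [0,0,0,0,0]
    - [0,-0.011,0,0.004,0]
    - [0,-0.024,0,0.006,0]
    - [0,-0.036,0,0.0075,0]
    - [0,-0.054,0,0.011,0]
    - [0,-0.073,0,0.0155,0]
    - [0,-0.073,0,0.0155,0]
  squeeze: 22

```text
clock: 11.65
tool_pos: [0.5399, 0.148, 0.1547]
eef_rot: [0.033, -3.124, 0.001]
ft_force: [-16.4, -0.2, 6.6]
finger_gap: 0.0132
grasp_force: 92.2
```

```bash
python3 - <<'E'
from h import *
plan([.5675,.1475,.147],181.3)
E
```

```text
t 11.65 p [0.5399 0.148  0.1547] ang -178.78 tilt z [-0.018 -0.001 -1.   ] gap 0.0132 F [-16.4  -0.2   6.6]
row [-0.0554 -0.0021  0.0144] turn -0.0028
```

>>> apply_moves:
  targets:
    - [0,-0.01,0,0.003,0]
    - [0,-0.02,0,0.0065,0]
    - [0,-0.03,0,0.01,0]
    - [0,-0.042,0,0.014,0]
    - [0,-0.042,0,0.014,0]
    - [0,-0.042,0,0.014,0]

```text
clock: 12.4
tool_pos: [0.5628, 0.1482, 0.147]
eef_rot: [0.032, -3.128, 0.001]
ft_force: [-8.7, 0.6, 1.6]
finger_gap: 0.0128
grasp_force: 90.6
```

```bash
cat > up.py <<'E'
from h import *
import sys
plan([.5675,.1475,.147],181.3)
s=arm.read_state();c=np.array(s["tool_pos"])
for n in("scene","side"):
    p,d,m=snap(n);X=cloud(d,m);D=X-c
    k=(d>0)&(abs(D[...,1])<.008)&(abs(D[...,0])<.06)&(D[...,2]<-.027)&(D[...,2]>-.09)
    if n=="side": k&=X[...,2]>.104
    x=X[k]; x=x[abs(x[:,0]-np.median(x[:,0]))<.02]
    l=cv2.fitLine(x[:,[0,2]].astype(np.float32),cv2.DIST_HUBER,0,.001,.001).ravel();print(n,"post lean",np.degrees(np.arctan2(-l[0]*np.sign(l[1]),abs(l[1]))).round(1),len(x),x.mean(0).round(4))
    if n=="scene":
        k=(d>0)&(X[...,0]>.55)&(X[...,0]<.626)&(abs(X[...,1]-.148)<.021)&(X[...,2]<.06);q=X[k]
        for a in np.arange(.55,.626,.01):
            z=q[abs(q[:,0]-a-.005)<.005][:,2]
            if len(z)>8: print(round(a,3),len(z),z.min().round(4),np.median(z).round(4))
        cv2.imwrite(sys.argv[1],cv2.resize(p[150:350,350:560],(630,600)))
E
python3 up.py pics/u7.png
```

```text
t 12.4 p [0.5628 0.1482 0.147 ] ang -178.81 tilt z [-0.013 -0.001 -1.   ] gap 0.0128 F [-8.7  0.6  1.6]
row [-0.0093 -0.0015 -0.0002] turn -0.0038
scene post lean 5.0 372 [0.5674 0.1458 0.0885]
0.55 117 0.0311 0.035
0.56 128 0.0317 0.0346
0.57 152 0.0321 0.0401
0.58 143 0.034 0.0411
side post lean -50.0 46 [0.5605 0.1447 0.1122]
```

>>> apply_moves:
  targets:
    - [0,-0.007,0,0.001,0]
    - [0,-0.015,0,0.002,0]
    - [0,-0.02,0,0.002,0]
    - [0,-0.02,0,0.002,0]
    - [0,-0.02,0,0.002,0]

```text
clock: 13.12
tool_pos: [0.5726, 0.1484, 0.1463]
eef_rot: [0.032, -3.128, 0.001]
ft_force: [-10.3, -0.7, 3.4]
finger_gap: 0.0128
grasp_force: 90.8
```

```bash
python3 up.py pics/u8.png
```

```text
t 13.12 p [0.5726 0.1484 0.1463] ang -178.81 tilt z [-0.014 -0.001 -1.   ] gap 0.0128 F [-10.3  -0.7   3.4]
row [ 0.0102 -0.0015 -0.0013] turn -0.0037
scene post lean -1.4 347 [0.5718 0.1458 0.0873]
0.55 110 0.0317 0.035
0.56 131 0.031 0.0344
0.57 176 0.0316 0.0381
0.58 119 0.0316 0.0409
side post lean 10.4 46 [0.5657 0.1453 0.1117]
```

View pics/u8.png

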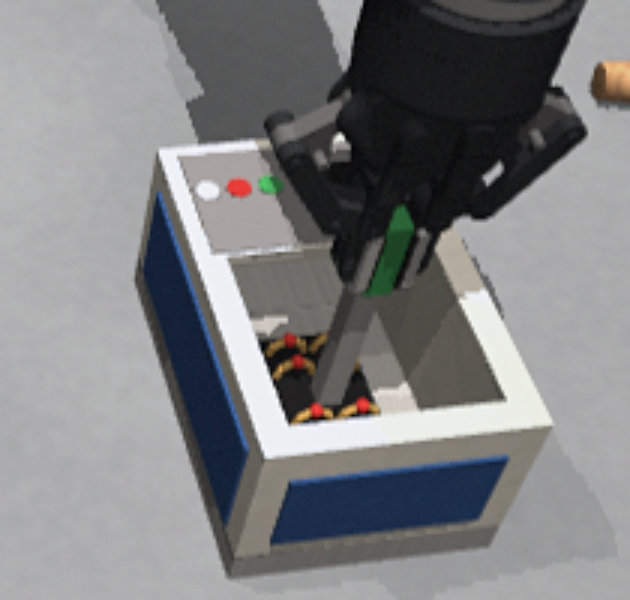

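Scene crop: the rack is about upright in the basin, with the rings at (310,380) and the green handle at (400,250) above the opening. Now back off the far wall and press down lightly.

>>> apply_moves:
  targets:
    - [0,0.008,0,0,0]
    - [0,0.016,0,0,0]
    - [0,0.018,0,0.002,0]
    - [0,0.018,0,0.006,0]
    - [0,0.018,0,0.006,0]
    - [0,0.018,0,0.006,0]

```text
clock: 13.98
tool_pos: [0.5691, 0.1482, 0.1448]
eef_rot: [-0.032, 3.14, 0.0]
ft_force: [-0.9, 0.2, -3.1]
finger_gap: 0.013
grasp_force: 89.7
```

```bash
python3 up.py pics/u9.png
```

```text
t 13.97 p [0.5691 0.1482 0.1448] ang -178.82 tilt z [ 0.001  0.    -1.   ] gap 0.013 F [-0.9  0.2 -3.1]
row [ 0.0033 -0.0012 -0.0043] turn -0.0041
scene post lean 0.5 349 [0.5701 0.1456 0.0858]
0.55 118 0.0297 0.033
0.56 134 0.0297 0.0329
0.57 161 0.0302 0.039
0.58 114 0.0314 0.0406
side post lean -65.3 40 [0.5634 0.1449 0.1114]
```

>>> apply_moves:
  targets:
    - [0,0.012,0,0,0]
    - [0,0.012,0,0.003,0]
    - [0,0.012,0,0.005,0]
    - [0,0.012,0,0.005,0]
    - [0,0.012,0,0.005,0]

```text
clock: 14.7
tool_pos: [0.5626, 0.1481, 0.1424]
eef_rot: [0.032, -3.141, -0.0]
ft_force: [-0.4, -0.7, -0.4]
finger_gap: 0.0126
grasp_force: 90.3
```

Contact begins (the floor carries about 2.7 N). Press a little more.

>>> apply_moves:
  targets:
    - [0,0,0,0.002,0]
    - [0,0,0,0.004,0]
    - [0,0,0,0.004,0]
    - [0,0,0,0.004,0]

```text
clock: 15.2
tool_pos: [0.5632, 0.1481, 0.142]
eef_rot: [-0.032, 3.14, 0.0]
ft_force: [-1.9, -0.7, 7.0]
finger_gap: 0.0128
grasp_force: 91.6
```

```bash
python3 up.py pics/u10.png; python3 -c "
from h import *
s=arm.read_state();print(s['wrist_torque'])"
```

```text
t 15.2 p [0.5632 0.1481 0.142 ] ang -178.82 tilt z [ 0.001  0.    -1.   ] gap 0.0128 F [-1.9 -0.7  7. ]
row [-0.0085 -0.0014 -0.0099] turn -0.0039
scene post lean 0.6 340 [0.5635 0.1456 0.0831]
0.55 114 0.0274 0.0303
0.56 204 0.0269 0.0348
0.57 187 0.0266 0.0315
0.58 14 0.0294 0.0365
side post lean -75.0 31 [0.558  0.1447 0.1094]
[-0.12768203  1.18509    -0.03949832]
```

>>> apply_moves:
  targets:
    - [0.25,0,0,-0.002,0]
    - [0.4,0,0,-0.002,0]
    - [0.6,0,0,-0.002,0]
    - [0.6,0,0,-0.002,0]
    - [0.6,0,0,-0.002,0]
    - [0.6,0,0,-0.08,0]
    - [0.6,0,0,-0.16,0]
    - [0.6,0,0,-0.26,0]
    - [0.6,0.15,0,-0.3,0]
    - [0.6,0.25,0,-0.3,0]
    - [0.6,0.25,0,-0.3,0]

```text
clock: 16.68
tool_pos: [0.4332, 0.1454, 0.2889]
eef_rot: [0.034, -3.139, 0.0]
ft_force: [0.4, 0.1, -0.2]
finger_gap: 0.0512
grasp_force: 0.0
```

```bash
python3 - <<'E'
from h import *
from m import biggest,rect
plan([.5,.15,.3])
ims=[]
for n in("scene","side"):
    p,d,m=snap(n);X=cloud(d,m);hsv=cv2.cvtColor(p,cv2.COLOR_BGR2HSV)
    g=biggest((hsv[...,0]>45)&(hsv[...,0]<80)&(hsv[...,1]>120)&(d>0)&(X[...,2]>.11)&(X[...,2]<.19)&(abs(X[...,1]-.148)<.03));T=X[g];z=T[:,2].max();print(n,"handle top z",np.percentile(T[:,2],98),rect(T[T[:,2]>z-.005]))
    k=(d>0)&(abs(X[...,1]-.147)<.008)&(abs(X[...,0]-.565)<.03)&(X[...,2]>.045)&(X[...,2]<.115)
    x=X[k];x=x[abs(x[:,0]-np.median(x[:,0]))<.015];l=cv2.fitLine(x[:,[0,2]].astype(np.float32),cv2.DIST_HUBER,0,.001,.001).ravel();print("post from vertical",np.degrees(np.arctan2(l[0],l[1])),x.mean(0))
    ims.append(cv2.resize(p[120:350,350:560] if n=="scene" else p[70:300,160:370],(400,438)))
cv2.imwrite("pics/f.png",np.hstack(ims))
E
```

```text
t 16.68 p [0.4332 0.1454 0.2889] ang -178.75 tilt z [-0.003 -0.    -1.   ] gap 0.0512 F [ 0.4  0.1 -0.2]
row [-0.1338  0.0063 -0.0225] turn 0.0
scene handle top z 0.1652134480012395 (array([561. , 147.3]), array([14.3, 27.6]), 0.58)
post from vertical 179.73404 [0.56378916 0.14542469 0.08039634]
side handle top z 0.16773201020967943 (array([559.4, 145.4]), array([12.7, 24.2]), -4.42)
post from vertical 178.90521 [0.55824081 0.14401236 0.09223368]
```

View pics/f.png

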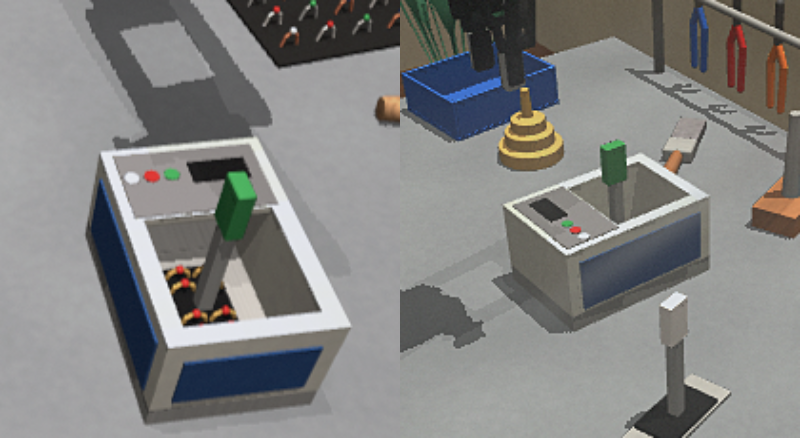

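Both crops show the gold rack standing free in the basin, handle at (235,205) left and (613,163) right. Its top is at z 0.165, as it must be on the basin floor, and the post is vertical. The gripper is clear, so I'm handing in.

```bash
python3 -c "
from cell import arm
print(arm.close_job())"
```

```text
the job is handed in; nothing more can be done
None
```

The gold-ring rack stands upright on the cleaner's basin floor with one end of its foot under the deck, released at about 17 s of the 48 s; the other two racks were not touched, and the job is handed in.

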